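# Hang a cap carrier on the dispensing rail, slide it to the mark and aim the needle

## Robot

A 7-joint arm with a two-finger parallel gripper is mounted at the origin on the work surface. World frame = base frame: x ahead of the robot, y to its left, z up, the work surface at z = 0. Lengths are in m, angles in rad, forces in N, time in s.
With the tool pointing down it reaches from about 0.35 to 0.775 m from the base axis. Payload 3.1 kg.
Tool frame: the origin (TCP) lies on the centre line of the jaws, within the pads' length; the fingertips stand 8 mm ahead of it and the grasp point (between the pads) lies 11 mm behind it (r.nose_length is the distance from the TCP to the fingertips, in m); z points along the fingers, y is the line along which they close (so a half turn about z gives the same grasp; the last joint's range is limited). The gripper opens to 85 mm and grips with 20 to 120 N. Pads are 22 mm wide; open, the fingers measure 114 mm over their backs; the gripper's body (76 mm by 85 mm) begins 54 mm behind the grasp point. The pads swing forward as they close: fully open they stand 13 mm farther back than shut.
Start: joints at [1.253, 0.311, 0.014, 1.512, -0.004, 1.319, -0.027], TCP at [0.15, -0.529, 0.239] pointing down, gripper open.
Joint ranges: [-2.7, 2.7], [-0.3, 1.91], [-1.27, 1.3], [0.12, 2.57], [-1.44, 4.58], [0.2, 2.03], [-3.05, 3.05]. Speed limits (rad/s): [2.79, 2.79, 3.14, 3.14, 3.14, 3.14, 3.14].

## Interface

Orientations are given as a rotation vector (axis times angle).
In Python, from plant import telemetry, read_camera, workorder, find_in, outline_of, tip_of, r gives the robot as it stands.
- The arm moves only by the tool move_arm, never from a script. Its argument "targets" is a list that holds one entry, the list of rows, each a list of 6 numbers: the shift along the tool's x, y, z in m, then the turn, a rotation vector about the tool's x, y, z in degrees. A call has 1 to 5 rows; each row shifts and turns the commanded pose from where the row before left it, along the tool's axes as they then stand; what a row does not reach is not made up. A row lasts 1/8 s, in which the tool goes at most 62.5 mm and 10.7 degrees, less where a joint would pass 70% of its speed; a pose out of reach is approached as far as the arm can. A call is refused whole if a number of a shift passes 0.0625 or a number of a turn 10.7, either way. A call with a gripper value outside its range is refused whole. "jaw" is the finger opening in m, from 0 to 0.0854, set as the call begins (left out, the last holds). The fingers move at their own pace and stop on an object; "newtons" is the grip in N (left out, the last holds). Time passes only in rows, so rows that do not move let the fingers close. It gives the time, the measured TCP pose, the force, the opening and the grip force at its end, in the units of the state.
- telemetry.read_state(): the state, without advancing time (a new reading comes with each control period).
- read_camera(name): name is "side" or "top" or "wrist"; returns a dict with "pixels" (384x512x3 uint8, blue, green, red), "fx", "fy", "cx", "cy" (pixels), "eye" and "orientation" of the camera in the world. Camera axes: x right, y down, z forward; pixel columns grow to the right and rows downward; lengths in m; the calibration is good to about 2 mm. The wrist camera is an equidistant fisheye: a pixel r from the principal point sees the ray r / f radians off the axis. A picture is of the moment at which its call begins. There is no depth.
- workorder.finish_job(): hands the job in; it is judged then, once.
Trained networks look in the newest picture that a camera, given by its name, has taken for a name from the list of things; names that differ only in an ending like _2 or _b are one class to them, and where a whole thing is asked for, a point or a joint stands for the part that bears it (a point fixed in the world has none). Each returns a list of dicts, best first, with "conf" (0 to 1); they miss things now and then, are a little off and sometimes report something else, mostly with a low value. They report only what shows in the picture. A call takes as long as a camera call. They do not tell look-alikes from the thing itself.
- find_in(camera, thing): "rect" ([centre column, centre row, width, height] in pixels, round what is visible of it).
- outline_of(camera, thing): "region" (384x512 bool, what is visible of it) and "rect" ([centre column, centre row, width, height] in pixels, round what is visible of it).
- tip_of(camera, thing): "uv" ([column, row] in pixels: a listed point, or the origin of a listed thing).
The state is a dict: "t": time; "qpos": joint angles; "qvel": joint speeds; "effort": joint torques, N m; "tcp_pos": TCP position; "tool_rot": TCP orientation; "ft_force": force on the tool from outside, world axes, zero at the start; "moment": the same for the moment, N m; "opening": finger opening in m; "finger_force": force on a finger pad.
Only numpy, scipy, OpenCV 4.12 (cv2) and the standard library are available. Lean on these libraries where they do the work, as an engineer would, in place of code of your own. Each camera call takes 0.05 s, during which the arm holds its last target. There are 200 camera calls.

## Task

Take the cap carrier out of its wooden stand, hook it on the rail right beside the loading-end post (the right-hand end as the robot sees it, away from the knob) with its black caps facing the syringe, and let go. Then slide it along the rail, without lifting it off, until its middle is at the pointed mark, and after that turn the aim knob in small turns until the syringe needle also stands at the mark. Leave the carrier hanging there at rest, and do not shove the cap tray, the jar or the tin about.

Things in the scene. Friction and masses are not known exactly. Their poses are not given: they have to be found in the camera images.
- carrier: Loose grey carrier, 200 g; origin at its underside's centre, y along its length. Plate 8 (x) x 120 (y) x 55 (z) mm; five black caps, 20 mm across, stick out 11 mm from its +x face. Above it two hooks of 6 mm wire at y = +-45 (see carrier_seat), joined by a wire along y (top at height 121), and a grip tab in the middle. Starts upright in the stand, 10 mm over the table, caps to the stand's +x.
- carrier_tab (a point): Point to grip, on the middle of the carrier's tab: 142 mm above the carrier's underside. The tab is 10 (x) x 26 (y) mm, from height 118 to 160.
- carrier_seat (a point): Where the rail's centre line lies in the hooks when hung: x = y = 0, 105 mm above the carrier's underside. Each hook rises from the plate, runs up a back leg at x = -13 (height 69 to 105), over a roof-like bend (apex at x = 0, height 118) and down at x = +13 to a tip ending at height 90. The rail enters from the +x side below the tip; 20 mm clear between tip and back leg.
- middle_cap (a point): Centre of the front face of the carrier's middle black cap: x = +15, y = 0, height 33 mm on the carrier.
- stand: Fixed wooden stand, foot 80 x 160 x 10 mm, origin under its centre. Two grooved end posts, 60 mm high over the table, hold the ends of the carrier plate (along the stand's y); the carrier comes out straight up, by 55 mm or more.
- fixture: Fixed aluminium fixture; origin on the table below the rail's middle, y along the rail, x from robot to syringe. Base plate 12 mm thick, x -60 to 160, y -230 to 230 mm. Rail: steel bar, 12 mm diameter, at x = 0, centre line 170 mm high, posts (16 mm) at y = +-205. Loading end: the post at y = -205; hang the carrier's middle between y = -140 and -80.
- mark: Fixed index mark on the fixture's base, on the robot's side of the rail: upright dark steel strip 20 mm wide, 124 mm high, whose level tongue at its top tapers to a point towards the rail. Origin on the base plate, 50 mm to -x of the rail; axes as the fixture's. Its y = 0 is the mark for the carrier's middle and the needle. It stands within 25 mm of the rail's middle.
- mark_point (a point): The point of the mark's tongue, at the mark's y = 0, 40 mm to -x of the rail and 136 mm above the table.
- needle_tip (a point): Tip of the steel needle of the white syringe with the orange cap that lies level on a carriage on the far (+x) side of the rail and points to -x, 100 mm above the table and 43 mm to +x of the rail. It moves only along the fixture's y, driven by the aim knob: 30 mm to +y for each rad of the knob.
- aim_knob (a joint): Angle of the aim knob, rad, 0 to 4.2; it grows clockwise as seen from above, and moves the needle to +y (from the loading end towards the knob) by 30 mm per rad. It stays where it is left.
- aim_knob_grip (a point): On the knob's axis, at the height to grip. It is 49 mm above the table, 125 mm to -x of the rail at the fixture's y = 165. The knob is a black bar 46 x 14 mm, standing 24 to 56 mm above the table, on a round skirt of 48 mm diameter; the bar lies along the fixture's x when the knob reads 0 and turns with it.
- cap_tray: Loose white tray 100 x 160 x 22 mm with black caps lying in it; origin under its centre. Leave alone.
- paint_jar: Loose glass jar, 56 mm diameter, 65 mm high, origin under its centre. Leave alone.
- tin: Loose flat dark tin 70 x 100 x 28 mm, origin under its centre. Leave alone.
There are look-alikes about, which are no part of the job. What is shaped like the carrier but blue or pink is not meant.

How it is judged:
By the outcome, as a careful person would: the job done as asked, in the order asked, and still so for the second after the job is handed in, with the robot touching nothing.
It also fails if it takes over 64 s, if anything falls off the work surface, if the arm or the gripper's body presses on something with over 40 N, if the wrist force passes 120 N, or if a joint passes its speed limit or range.

## Working session

There is one attempt and no reset: what is moved stays moved. The work goes in short steps, Python scripts to look and compute and a tool call to move; the robot and the scene stay as the last step left them, time stands still between calls to the robot, and variables do not carry over. Pictures are saved under pics/ and viewed, at most 10 in all, crops included, and the job is handed in when it is done.

Besides the shell and the picture viewer there is one more tool, called after ">>>" as a command line: name --argument value ..., lists and objects as JSON in quotes. move_arm: Moves the arm, as the interface text tells. Its arguments: {"type":"object","properties":{"targets":{"type":"array","items":{"type":"array","items":{"type":"array","items":{"type":"number"}}}},"jaw":{"type":"number"},"newtons":{"type":"number"}},"required":["targets"]}

```bash
ls; mkdir -p pics; cat > h.py <<'E'
import numpy as np, cv2
from scipy.spatial.transform import Rotation as R
from plant import telemetry, read_camera, workorder, find_in, outline_of, tip_of, r
def rot(o):
    o=np.array(o,float)
    if o.shape==(3,3): return o
    return R.from_rotvec(o).as_matrix() if o.size==3 else R.from_quat(o).as_matrix()
def ray(c,uv,fish=False):
    x=(uv[0]-c['cx'])/c['fx']; y=(uv[1]-c['cy'])/c['fy']
    if fish:
        t=np.hypot(x,y); d=np.array([x/t*np.sin(t),y/t*np.sin(t),np.cos(t)]) if t>1e-9 else np.array([0,0,1.])
    else: d=np.array([x,y,1.])
    d=rot(c['orientation'])@d
    return np.array(c['eye'],float),d/np.linalg.norm(d)
def atz(c,uv,z,fish=False):
    e,d=ray(c,uv,fish); return e+d*(z-e[2])/d[2]
def proj(c,p,fish=False):
    v=rot(c['orientation']).T@(np.array(p,float)-np.array(c['eye'],float))
    if fish:
        rr=np.hypot(v[0],v[1]); t=np.arctan2(rr,v[2]); return c['cx']+c['fx']*t*v[0]/rr, c['cy']+c['fy']*t*v[1]/rr
    return c['cx']+c['fx']*v[0]/v[2], c['cy']+c['fy']*v[1]/v[2]
def tri(rays):
    A=0;b=0
    for e,d in rays:
        P=np.eye(3)-np.outer(d,d);A=A+P;b=b+P@e
    return np.linalg.solve(A,b)
E
python3 - <<'E'
from h import *
np.set_printoptions(precision=4,suppress=True)
for n in ['top','side','wrist']:
    c=read_camera(n); cv2.imwrite(f'pics/{n}0.png',c['pixels'])
    print(n,c['fx'],c['fy'],c['cx'],c['cy'],c['eye'],c['orientation'])
ims=[cv2.imread(f'pics/{n}0.png') for n in ['top','side','wrist']]
cv2.imwrite('pics/ts0.png',cv2.resize(np.vstack(ims[:2]),None,fx=0.78,fy=0.78))
print(telemetry.read_state())
for n in ['top','side']:
    for t in ['carrier','carrier_tab','stand','fixture','mark','mark_point','needle_tip','aim_knob_grip','middle_cap','carrier_seat']:
        print(n,t,[(np.round(d['uv'],1).tolist(),round(d['conf'],2)) for d in tip_of(n,t)][:4])
E
```

```text
pics
top 391.67336862428505 391.67336862428505 260.0252034922482 191.93118059728872 [0.2909 0.0171 1.383 ] [-2.1252  2.1478 -0.1952]
side 496.4314219331511 496.4314219331511 243.7010889304881 198.27181760728737 [-0.0779  1.2355  0.8558] [-0.6102  2.4418 -1.4683]
wrist 297.3186396354542 297.3186396354542 254.604936261943 194.66808288712906 [ 0.2145 -0.5105  0.373 ] [ 2.3252 -1.7592 -0.2433]
{'t': 0.15, 'qpos': array([ 1.2533,  0.3116,  0.014 ,  1.5126, -0.0044,  1.3192, -0.0272]), 'qvel': array([ 0.0008, -0.0038, -0.0007, -0.0066, -0.0003, -0.0025,  0.    ]), 'effort': array([  0.0003, -38.0272,   0.146 , -23.085 ,   0.0121,   0.0097,
         0.    ]), 'tcp_pos': array([ 0.1496, -0.5287,  0.2385]), 'tool_rot': array([-3.11  , -0.4317,  0.0006]), 'ft_force': array([0.3649, 0.2158, 0.1481]), 'moment': array([-0.0361,  0.0539,  0.0261]), 'finger_force': 0.0, 'opening': 0.0856279186873101}
top carrier [([332.5, 242.8], 0.78), ([400.4, 261.7], 0.73), ([378.1, 218.3], 0.68), ([335.8, 194.8], 0.66)]
top carrier_tab [([411.2, 265.9], 0.79), ([395.3, 208.0], 0.76), ([342.0, 189.6], 0.7), ([35
[... 463 characters left out ...]
87.1], 0.8), ([338.5, 243.2], 0.74)]
side carrier [([320.4, 185.6], 0.94), ([279.8, 199.1], 0.75), ([327.8, 207.8], 0.57)]
side carrier_tab [([329.0, 173.3], 0.79), ([321.8, 150.5], 0.76), ([284.6, 158.9], 0.75), ([368.3, 155.1], 0.53)]
side stand [([283.1, 200.7], 0.64)]
side fixture [([216.9, 239.5], 0.94), ([209.7, 195.6], 0.15)]
side mark [([227.5, 241.1], 0.78), ([209.2, 196.2], 0.49)]
side mark_point [([226.6, 242.4], 0.46)]
side needle_tip []
side aim_knob_grip [([221.8, 262.1], 0.81)]
side middle_cap [([332.7, 197.5], 0.91), ([279.0, 190.0], 0.82), ([317.3, 173.1], 0.82), ([368.2, 180.2], 0.59)]
side carrier_seat [([321.5, 160.8], 0.66), ([285.9, 169.2], 0.6), ([330.2, 179.3], 0.56)]
```

View pics/top0.png

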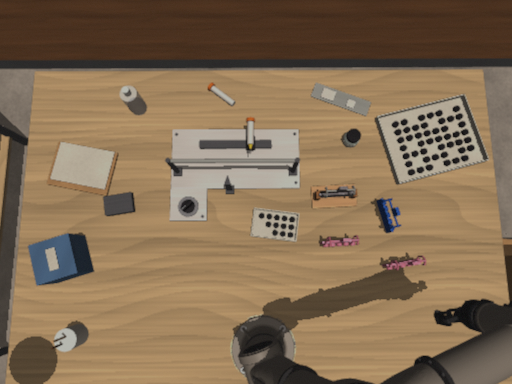

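View pics/side0.png

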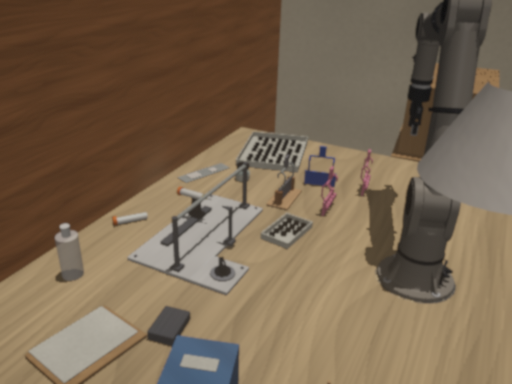

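```bash
python3 - <<'E'
import cv2
i=cv2.imread('pics/top0.png')[112:260,163:363]
cv2.imwrite('pics/topc.png',cv2.resize(i,None,fx=4,fy=4,interpolation=cv2.INTER_CUBIC))
i=cv2.imread('pics/side0.png')[135:290,125:345]
cv2.imwrite('pics/sidec.png',cv2.resize(i,None,fx=3.6,fy=3.6,interpolation=cv2.INTER_CUBIC))
E
```

```text
(no output)
```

View pics/topc.png

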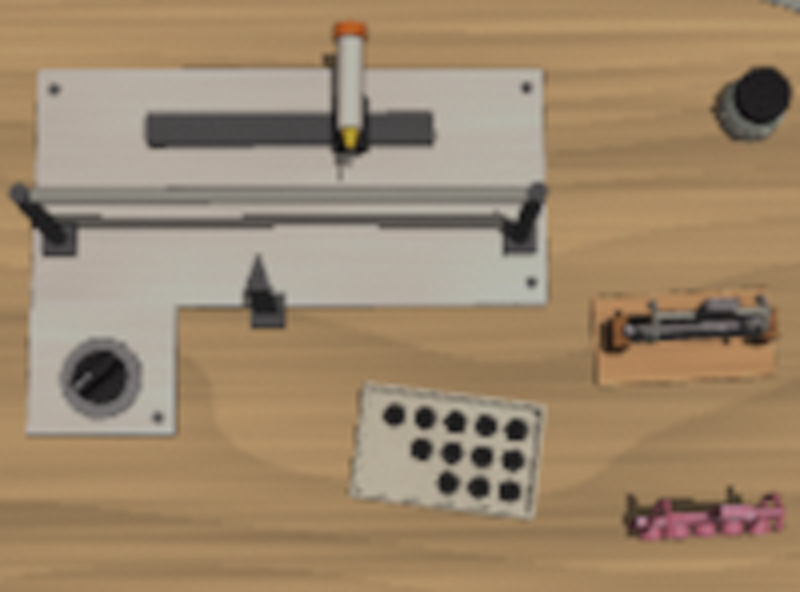

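View pics/sidec.png

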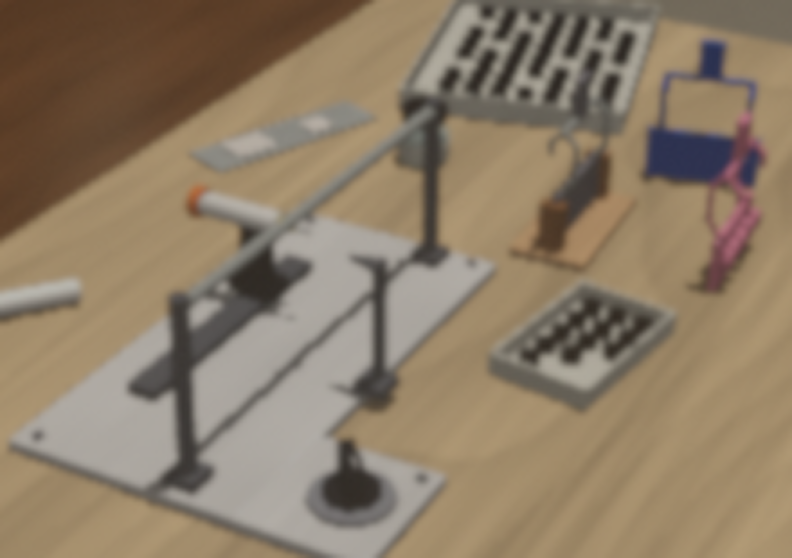

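```bash
cat > fit.py <<'E'
from h import *
from scipy.optimize import least_squares
np.set_printoptions(precision=4,suppress=True)
T=read_camera('top');S=read_camera('side')
tp=lambda a:(a[0]/4+163-.4,a[1]/4+112-.4); sp=lambda a:(a[0]/3.6+125-.4,a[1]/3.6+135-.4)
def fit(obs,x0):
    def P(x,p): c,s=np.cos(x[2]),np.sin(x[2]); return [x[0]+c*p[0]-s*p[1],x[1]+s*p[0]+c*p[1],p[2]]
    f=lambda x:np.concatenate([np.array(proj(c,P(x,p)))-uv for c,p,uv in obs])
    q=least_squares(f,x0,loss='soft_l1'); print(q.x,'deg',np.degrees(q.x[2])); print(q.fun.reshape(-1,2).round(1).tolist()); return q.x
fx=fit([(T,(.16,.23,.012),tp((38,70))),(T,(.16,-.23,.012),tp((543,70))),(T,(-.06,-.23,.012),tp((547,303))),(S,(.16,.23,.012),sp((10,443))),(S,(-.06,-.23,.012),sp((495,268))),(T,(-.125,.165,.024),tp((101,378))),(S,(-.125,.165,.024),sp((352,495)))],[.4,.1,0])
st=fit([(T,(.04,.08,.01),tp((592,297))),(T,(.04,-.08,.01),tp((770,287))),(T,(-.04,-.08,.01),tp((776,376))),(T,(-.04,.08,.01),tp((598,385)))]+[(S,(.04,.08,.01),sp((510,250))),(S,(-.04,.08,.01),sp((585,268)))],[.3,-.25,0])
c,s=np.cos(fx[2]),np.sin(fx[2]); M=np.array([[c,s],[-s,c]])
def loc(p): return np.r_[1000*M@(p[:2]-fx[:2]),p[2]*1000]
print('mark pt top@.136',loc(atz(T,tp((258,255)),.136)))
print('needle top@.1',loc(atz(T,tp((340,179)),.1)))
print('tab tri',tri([ray(T,(342,189.6)),ray(S,(284.6,158.9))]), 'cap',tri([ray(T,(333.5,193.1)),ray(S,(279,190))]),'seat',tri([ray(T,(341,187.1)),ray(S,(285.9,169.2))]))
print('tab top',atz(T,(342,189.6),.152),'seat',atz(T,(341,187.1),.115),'cap',atz(T,(333.5,193.1),.043))
E
python3 fit.py
```

```text
[ 0.6027  0.0909 -0.003 ] deg -0.17062293671511614
[[-0.4, 0.2], [-0.6, -0.4], [-0.1, 0.5], [-0.4, -1.2], [0.6, -1.4], [-0.7, 0.1], [0.2, -2.2]]
[ 0.5123 -0.2603  0.0466] deg 2.6681703181804797
[[-0.4, 0.2], [-0.4, 0.2], [0.4, 0.1], [-0.1, 0.4], [-0.4, -1.1], [-0.1, -1.1]]
mark pt top@.136 [-39.9232  17.9859 136.    ]
needle top@.1 [ 33.0844 -48.1215 100.    ]
tab tri [ 0.5135 -0.2569  0.157 ] cap [ 0.5248 -0.254   0.0326] seat [ 0.5204 -0.2668  0.1135]
tab top [ 0.5093 -0.2597  0.152 ] seat [ 0.5243 -0.2651  0.115 ] cap [ 0.5165 -0.254   0.043 ]
```

```bash
cat > go.py <<'E'
import sys
from h import *
# go.py x y z yawdeg(tool y in world) [step_mm] : rows in tool axes from the measured pose
a=[float(v) for v in sys.argv[1:]]; step=a[4] if len(a)>4 else 55
s=telemetry.read_state(); Rm=R.from_rotvec(s['tool_rot']); p=s['tcp_pos']
yw=np.radians(a[3]); Y=np.array([np.cos(yw),np.sin(yw),0]); Z=np.array([0,0,-1.]); 
Rt=R.from_matrix(np.c_[np.cross(Y,Z),Y,Z]); rv=(Rm.inv()*Rt).as_rotvec(); d=np.array(a[:3])-p
n=max(1,int(np.ceil(max(np.linalg.norm(d)*1000/step,np.degrees(abs(rv).max())/10.5))))
print('t',round(s['t'],2),'tcp',p.round(4),'d',d.round(4),'turn',np.degrees(rv).round(1),'q',np.round(s['qpos'],2),'open',round(s['opening'],4),'F',np.round(s['ft_force'],1))
for i in range(n):
    Ri=Rm*R.from_rotvec(rv*i/n); print(Ri.inv().apply(d/n).round(4).tolist()+np.degrees(rv/n).round(1).tolist(),end=',\n' if i%5==4 else ', ')
E
python3 go.py 0.512 -0.260 0.24 2.7
```

```text
t 1.25 tcp [ 0.1498 -0.5292  0.2393] d [0.3622 0.2692 0.0007] turn [  0.    0.  -76.9] q [ 1.25  0.31  0.01  1.51 -0.    1.32 -0.03] open 0.0854 F [-0.4 -0.6 -0. ]
[0.0469, -0.0178, -0.0001, 0.0, 0.0, -8.5], [0.049, -0.0107, -0.0001, 0.0, 0.0, -8.5], [0.05, -0.0033, -0.0001, 0.0, 0.0, -8.5], [0.05, 0.0042, -0.0001, 0.0, 0.0, -8.5], [0.0488, 0.0116, -0.0001, 0.0, 0.0, -8.5],
[0.0465, 0.0187, -0.0001, 0.0, 0.0, -8.5], [0.0432, 0.0254, -0.0001, 0.0, 0.0, -8.5], [0.039, 0.0315, -0.0001, 0.0, 0.0, -8.5], [0.0339, 0.037, -0.0001, 0.0, 0.0, -8.5],
```

>>> move_arm --targets '[[[0.047,-0.018,0,0,0,-8.5],[0.049,-0.011,0,0,0,-8.5],[0.05,-0.003,0,0,0,-8.5],[0.05,0.004,0,0,0,-8.5],[0.049,0.012,0,0,0,-8.5]]]'

```text
t: 1.88
tcp_pos: [0.3528, -0.3787, 0.2395]
tool_rot: [2.739, 1.536, -0.0]
ft_force: [1.2, -1.0, -0.6]
opening: 0.0853
finger_force: 0.0
```

>>> move_arm --targets '[[[0.046,0.019,0,0,0,-8.5],[0.043,0.025,0,0,0,-8.5],[0.039,0.032,0,0,0,-8.5],[0.034,0.037,0,0,0,-8.5],[0,0,0,0,0,0]]]'

```text
t: 2.5
tcp_pos: [0.5169, -0.2558, 0.2392]
tool_rot: [-2.165, -2.276, -0.007]
ft_force: [-0.2, 0.8, -0.4]
opening: 0.0853
finger_force: 0.0
```

```bash
cat > look.py <<'E'
import sys
from h import *
np.set_printoptions(precision=4,suppress=True)
W=read_camera('wrist'); cv2.imwrite(f'pics/{sys.argv[1]}.png',cv2.resize(W['pixels'],None,fx=1.5,fy=1.5,interpolation=cv2.INTER_CUBIC)); print(W['eye'])
for a in sys.argv[2:]:
    n,z=a.split('@')
    for d in tip_of('wrist',n)[:4]: print(n,np.round(d['uv'],1),round(d['conf'],2),atz(W,d['uv'],float(z),True))
E
python3 look.py w1 carrier_tab@.152 carrier_seat@.115 middle_cap@.043 carrier@.01 stand@0; python3 go.py 0.512 -0.260 0.24 2.7
```

```text
[ 0.5124 -0.1885  0.3741]
carrier_tab [ 72.6 196.7] 0.84 [ 0.3546 -0.2592  0.152 ]
carrier_tab [246.7 207.5] 0.67 [ 0.5103 -0.2603  0.152 ]
carrier_seat [250.1 193.7] 0.97 [ 0.5125 -0.259   0.115 ]
carrier_seat [ 91.7 188.3] 0.9 [ 0.3539 -0.261   0.115 ]
middle_cap [110.2 173.7] 0.85 [ 0.3391 -0.2614  0.043 ]
middle_cap [197.8 300.7] 0.75 [ 0.4479 -0.433   0.043 ]
middle_cap [250.9 165.4] 0.73 [ 0.512  -0.2455  0.043 ]
middle_cap [261.1 176.8] 0.68 [ 0.5242 -0.2581  0.043 ]
carrier [250.7 166.5] 0.83 [ 0.5117 -0.2526  0.01  ]
carrier [134.  171.4] 0.81 [ 0.3583 -0.2645  0.01  ]
carrier [196.1 279.1] 0.67 [ 0.4404 -0.4185  0.01  ]
carrier [105.4 294.7] 0.59 [ 0.2852 -0.4681  0.01  ]
stand [251.3 168.1] 0.69 [ 0.5126 -0.2563  0.    ]
t 2.8 tcp [ 0.512  -0.263   0.2393] d [-0.      0.003   0.0007] turn [-0.   0.1 -0.6] q [ 0.74  0.4  -0.42  1.42  0.16  1.35  0.35] open 0.0856 F [-0.  -0.9 -0.8]
[0.003, 0.0001, -0.0007, -0.0, 0.1, -0.6],
```

View pics/w1.png

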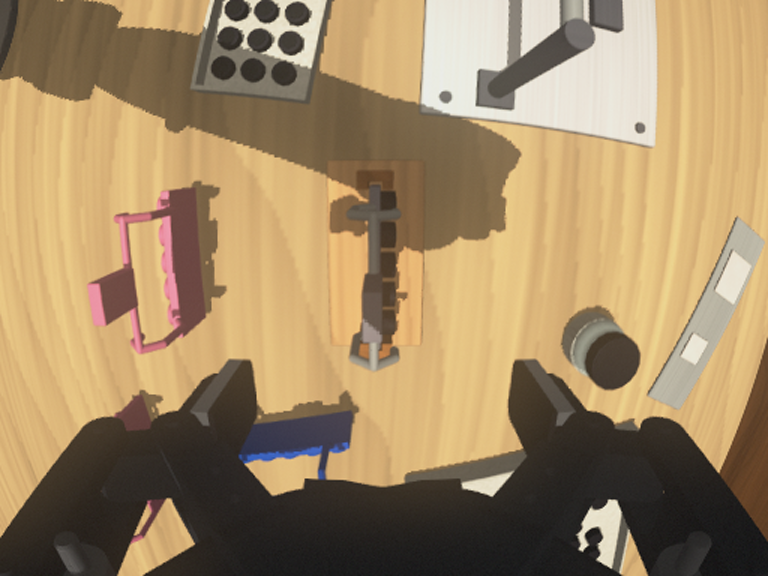

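>>> move_arm --targets '[[[0.003,0,0.04,0,0,-0.6],[0,0,0.04,0,0,0],[0,0,0.015,0,0,0],[0,0,0,0,0,0]]]'

```text
t: 3.3
tcp_pos: [0.5122, -0.2589, 0.1438]
tool_rot: [-2.165, -2.275, 0.001]
ft_force: [0.5, 0.5, 0.9]
opening: 0.0855
finger_force: 0.0
```

>>> move_arm --targets '[[[0,0,0,0,0,0],[0,0,0,0,0,0],[0,0,0,0,0,0],[0,0,0,0,0,0],[0,0,0,0,0,0]]]' --jaw 0.0 --newtons 60

```text
t: 3.92
tcp_pos: [0.5134, -0.2585, 0.1448]
tool_rot: [2.164, 2.276, 0.0]
ft_force: [0.2, -0.9, 2.0]
opening: 0.0095
finger_force: 58.9
```

```bash
python3 go.py 0.512 -0.260 0.144 2.7
```

```text
t 3.92 tcp [ 0.5134 -0.2585  0.1448] d [-0.0014 -0.0015 -0.0008] turn [0.  0.  0.2] q [ 0.73  0.46 -0.41  1.57  0.2   1.15  0.33] open 0.0095 F [ 0.2 -0.9  2. ]
[-0.0014, -0.0014, 0.0008, 0.0, 0.0, 0.2],
```

>>> move_arm --targets '[[[0,0,-0.03,0,0,0],[0,0,-0.035,0,0,0],[0,0,-0.022,0,0,0],[0.03,0.002,0,0,0,1.4],[0.045,0.003,0,0,0,1.4]]]'

```text
t: 4.55
tcp_pos: [0.5148, -0.1844, 0.2308]
tool_rot: [-2.225, -2.218, 0.002]
ft_force: [0.2, 0.3, -1.2]
opening: 0.0093
finger_force: 59.3
```

>>> move_arm --targets '[[[0.05,0.003,0,0,0,0],[0.05,0.003,0,0,0,0],[0.04,0.003,0,0,0,0],[0.017,0.002,0,0,0,0],[0,0,0,0,0,0]]]'

```text
t: 5.18
tcp_pos: [0.526, -0.0258, 0.231]
tool_rot: [-2.217, -2.226, 0.001]
ft_force: [-0.3, 0.4, -1.3]
opening: 0.0091
finger_force: 59.3
```

```bash
python3 look.py w2 carrier_tab@.229 carrier_seat@.202 mark_point@.136 needle_tip@.1; python3 go.py 0.532 -0.027 0.232 -0.2
python3 - <<'E'
from h import *
c=read_camera('side'); cv2.imwrite('pics/s2.png',cv2.resize(c['pixels'][120:270,150:350],None,fx=4,fy=4,interpolation=cv2.INTER_CUBIC))
E
```

```text
[0.5251 0.0422 0.3656]
carrier_tab [254.6 257.6] 0.87 [ 0.5252 -0.0297  0.229 ]
carrier_tab [316.2  77.2] 0.41 [0.5531 0.0598 0.229 ]
carrier_seat [254.7 229.2] 0.96 [ 0.5253 -0.0249  0.202 ]
carrier_seat [252.5 255.2] 0.7 [ 0.524  -0.0423  0.202 ]
mark_point [304.1  28.5] 0.81 [0.5629 0.1111 0.136 ]
needle_tip [385.1 125.8] 0.94 [0.6483 0.0358 0.1   ]
t 5.42 tcp [ 0.526  -0.0288  0.231 ] d [0.006  0.0018 0.001 ] turn [-0.   0.1  0.1] q [ 0.42  0.31 -0.52  1.57  0.16  1.3  -0.12] open 0.0087 F [-0.1  0.4 -2.1]
[0.0018, 0.006, -0.001, -0.0, 0.1, 0.1],
```

View pics/w2.png

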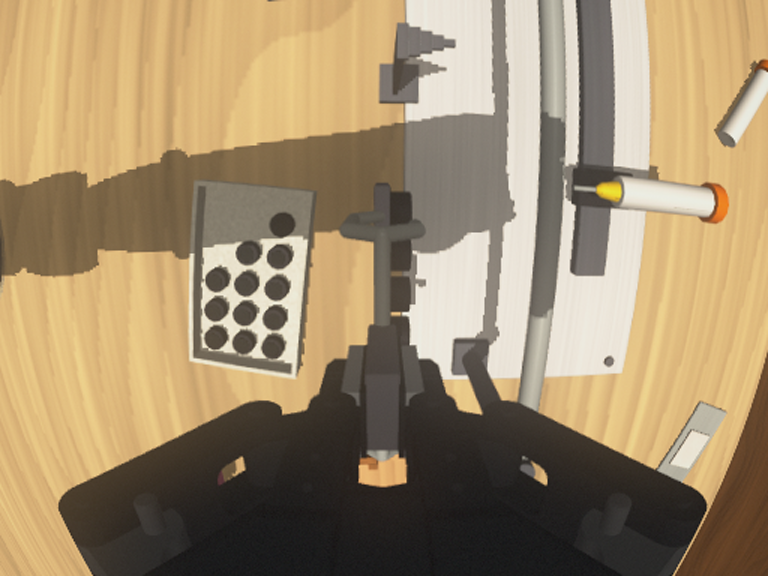

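```bash
python3 - <<'E'
from h import *
W=read_camera('wrist');T=read_camera('top');g=cv2.cvtColor(W['pixels'],cv2.COLOR_BGR2GRAY)
for v in (140,200,225): print(v,g[v,340:385].tolist())
for u,v in ((364,200),(367,140),(360,225)): print(atz(W,(u,v),.17,True))
for c in (150,290,430): print(atz(T,(c/4+162.6,194/4+111.6),.17))
E
```

```text
140 [130, 127, 199, 228, 227, 227, 225, 227, 226, 228, 228, 228, 226, 226, 230, 227, 225, 190, 86, 91, 93, 97, 100, 103, 103, 103, 106, 107, 106, 106, 106, 105, 104, 102, 158, 223, 225, 225, 225, 226, 229, 228, 223, 102, 73]
200 [230, 229, 230, 229, 228, 231, 230, 229, 228, 228, 230, 229, 216, 142, 98, 101, 104, 106, 107, 110, 111, 112, 112, 113, 111, 113, 113, 111, 109, 166, 228, 229, 229, 230, 230, 230, 229, 227, 230, 232, 230, 227, 228, 229, 231]
225 [230, 227, 228, 229, 228, 228, 229, 229, 230, 229, 174, 116, 127, 143, 154, 166, 173, 182, 189, 194, 194, 188, 184, 180, 173, 160, 186, 227, 228, 228, 230, 229, 229, 229, 229, 231, 232, 229, 226, 227, 230, 232, 228, 228, 230]
[ 0.60403059 -0.01927822  0.17      ]
[0.60281438 0.02383034 0.17      ]
[ 0.60304883 -0.03854871  0.17      ]
[0.60585116 0.19249808 0.17      ]
[0.60485791 0.08114549 0.17      ]
[ 0.60386288 -0.0304056   0.17      ]
```

>>> move_arm --targets '[[[0,0.03,0,0,0,0],[0,0.03,0,0,0,0],[0,0.0165,0,0,0,0],[0,0,0,0,0,0],[0,0,0,0,0,0]]]'

```text
t: 6.2
tcp_pos: [0.6018, -0.0262, 0.2311]
tool_rot: [-2.219, -2.223, 0.002]
ft_force: [0.1, 0.6, -1.2]
opening: 0.0092
finger_force: 59.6
```

```bash
python3 look.py w3 carrier_tab@.229 carrier_seat@.202 mark_point@.136 needle_tip@.1; python3 go.py 0.6025 -0.029 0.20 -0.2
python3 - <<'E'
from h import *
c=read_camera('side'); cv2.imwrite('pics/s3.png',cv2.resize(c['pixels'][120:270,150:350],None,fx=4,fy=4,interpolation=cv2.INTER_CUBIC))
E
```

```text
[0.6011 0.0417 0.3658]
carrier_tab [253.1 258.9] 0.84 [ 0.6002 -0.031   0.229 ]
mark_point [203.6  27.9] 0.77 [0.5614 0.1111 0.136 ]
needle_tip [305.8 121.1] 0.57 [0.6466 0.0357 0.1   ]
t 6.45 tcp [ 0.6021 -0.0262  0.2316] d [ 0.0004 -0.0028 -0.0316] turn [0.  0.  0.3] q [ 0.35  0.47 -0.5   1.35  0.22  1.37 -0.15] open 0.0093 F [-0.2  0.  -0.9]
[-0.0028, 0.0003, 0.0316, 0.0, 0.0, 0.3],
```

View pics/s3.png

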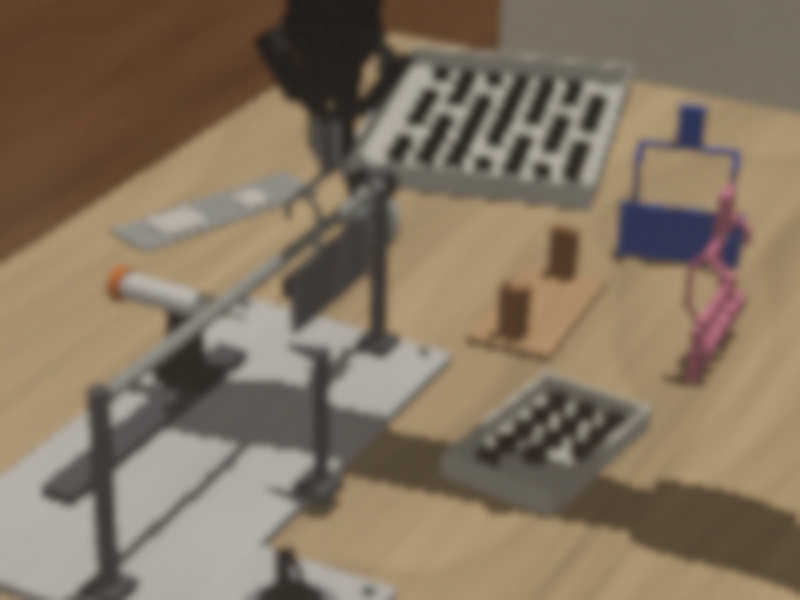

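>>> move_arm --targets '[[[0,0,0.012,0,0,0],[0,0,0.01,0,0,0],[0,0,0.005,0,0,0],[0,0,0.0015,0,0,0],[0,0,0,0,0,0]]]'

```text
t: 7.12
tcp_pos: [0.6027, -0.026, 0.2028]
tool_rot: [2.219, 2.223, 0.0]
ft_force: [-0.2, -0.5, -1.7]
opening: 0.0091
finger_force: 59.5
```

>>> move_arm --targets '[[[0,0,0.001,0,0,0],[0,0,0,0,0,0]]]'

```text
t: 7.38
tcp_pos: [0.6027, -0.026, 0.202]
tool_rot: [2.219, 2.223, 0.0]
ft_force: [-0.6, 0.2, -1.6]
opening: 0.0092
finger_force: 59.5
```

>>> move_arm --targets '[[[0,0,0.001,0,0,0],[0,0,0,0,0,0]]]'

```text
t: 7.62
tcp_pos: [0.6025, -0.0261, 0.2007]
tool_rot: [-2.219, -2.223, 0.0]
ft_force: [-0.3, -1.1, -1.1]
opening: 0.009
finger_force: 59.5
```

>>> move_arm --targets '[[[0,0,0.001,0,0,0],[0,0,0,0,0,0]]]'

```text
t: 7.88
tcp_pos: [0.6025, -0.0261, 0.1998]
tool_rot: [-2.219, -2.224, 0.0]
ft_force: [-0.7, -0.0, -1.4]
opening: 0.0095
finger_force: 59.7
```

>>> move_arm --targets '[[[0,0,0.001,0,0,0],[0,0,0,0,0,0]]]'

```text
t: 8.12
tcp_pos: [0.6026, -0.026, 0.1995]
tool_rot: [2.219, 2.223, 0.0]
ft_force: [-1.5, -0.1, 2.6]
opening: 0.0094
finger_force: 60.3
```

>>> move_arm --targets '[[[0,0,0.001,0,0,0],[0,0,0,0,0,0]]]'

```text
t: 8.38
tcp_pos: [0.6027, -0.0261, 0.1994]
tool_rot: [2.219, 2.222, 0.001]
ft_force: [-2.8, 0.2, 6.4]
opening: 0.0091
finger_force: 61.0
```

>>> move_arm --targets '[[[0,0,-0.001,0,0,0],[0,0,0,0,0,0],[0,0,0,0,0,0],[0,0,0,0,0,0],[0,0,0,0,0,0]]]' --jaw 0.05

```text
t: 9.0
tcp_pos: [0.6026, -0.026, 0.1986]
tool_rot: [-2.219, -2.223, 0.0]
ft_force: [-0.2, 0.6, 0.1]
opening: 0.0502
finger_force: 0.0
```

>>> move_arm --targets '[[[0,0,-0.01,0,0,0],[0,0,-0.03,0,0,0],[0,0,-0.03,0,0,0],[-0.035,0,0,0,0,0],[0,0,0,0,0,0]]]'

```text
t: 9.62
tcp_pos: [0.603, -0.0657, 0.2697]
tool_rot: [2.224, 2.214, -0.002]
ft_force: [-0.2, -0.0, -0.2]
opening: 0.0501
finger_force: 0.0
```

```bash
python3 look.py w4 carrier_tab@.207 carrier_seat@.180 carrier@.065 mark_point@.136 needle_tip@.1; python3 go.py 0.6025 -0.07 0.205 -0.2
python3 - <<'E'
from h import *
for n in ('top','side'):
  c=read_camera(n)
  print([(d['uv'],round(d['conf'],2),atz(c,d['uv'],.207)) for d in tip_of(n,'carrier_tab')][:4])
E
```

```text
[0.6024 0.0027 0.4041]
carrier_tab [251.4 153.6] 0.63 [ 0.6004 -0.0247  0.207 ]
carrier_seat [253.4 147.8] 0.95 [ 0.6017 -0.024   0.18  ]
carrier [112.1 278.3] 0.78 [ 0.3947 -0.2185  0.065 ]
carrier [104.6 355.9] 0.55 [ 0.3302 -0.3941  0.065 ]
carrier [199.3 283.4] 0.34 [ 0.5267 -0.218   0.065 ]
needle_tip [296.   81.8] 0.76 [0.6449 0.0348 0.1   ]
needle_tip [254.3  49.4] 0.43 [0.6029 0.0683 0.1   ]
t 9.93 tcp [ 0.6026 -0.0597  0.2688] d [-0.0001 -0.0103 -0.0638] turn [-0.  -0.   0.4] q [ 0.39  0.46 -0.5   1.28  0.21  1.46 -0.08] open 0.0498 F [0.7 0.3 0.7]
[-0.0052, -0.0, 0.0319, -0.0, -0.0, 0.2], [-0.0052, -0.0, 0.0319, -0.0, -0.0, 0.2], [([413.4, 264.3], 0.86, array([ 0.27262532, -0.44877941,  0.207     ])), ([270.8, 155.5], 0.81, array([ 0.60896888, -0.03135948,  0.207     ])), ([396.5, 212.1], 0.65, array([ 0.4286738 , -0.40959315,  0.207     ])), ([347.3, 240.6], 0.63, array([ 0.34453341, -0.25590229,  0.207     ]))]
[([233.7, 160.7], 0.83, array([ 0.61303372, -0.05416538,  0.207     ])), ([330.4, 172.7], 0.83, array([ 0.31137087, -0.12261104,  0.207     ])), ([368.1, 153.0], 0.76, array([ 0.25058875, -0.33596735,  0.207     ])), ([323.4, 149.8], 0.68, array([ 0.39160609, -0.2866176 ,  0.207     ]))]
```

View pics/w4.png

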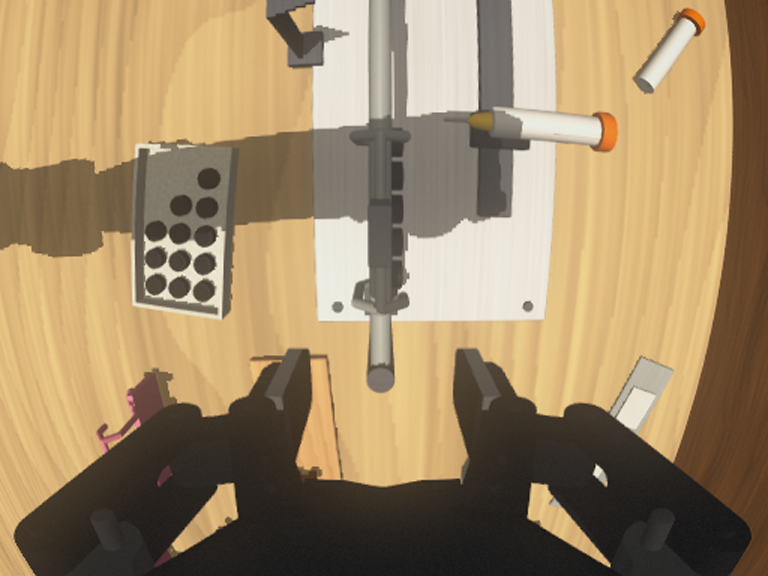

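>>> move_arm --targets '[[[-0.006,0,0,0,0,0.4],[0,0,0.02,0,0,0],[0,0,0.02,0,0,0],[0,0,0.02,0,0,0],[0,0,0.004,0,0,0]]]' --jaw 0.0 --newtons 20

```text
t: 10.75
tcp_pos: [0.6016, -0.0678, 0.2032]
tool_rot: [-2.226, -2.213, 0.004]
ft_force: [0.4, -1.1, 0.2]
opening: -0.0
finger_force: 0.0
```

>>> move_arm --targets '[[[0.006,0,0,0,0,0],[0.004,0,0,0,0,0],[0.003,0,0,0,0,0],[0.004,0,0,0,0,0],[0.005,0,0,0,0,0]]]'

```text
t: 11.38
tcp_pos: [0.603, -0.0463, 0.2052]
tool_rot: [2.227, 2.213, -0.002]
ft_force: [0.2, -3.0, 1.0]
opening: -0.0002
finger_force: 1.3
```

```bash
python3 look.py w5 carrier_tab@.207 carrier_seat@.180 ; python3 go.py 0.6027 0.076 0.205 -0.2 10
```

```text
[0.6026 0.022  0.3397]
carrier_tab [ 52.9 371.4] 0.75 [ 0.4299 -0.1703  0.207 ]
carrier_tab [250.3 188.1] 0.7 [ 0.6004 -0.0123  0.207 ]
carrier_tab [251.1 209.3] 0.69 [ 0.6007 -0.0226  0.207 ]
carrier_seat [ 66.3 353.8] 0.83 [ 0.4288 -0.1733  0.18  ]
carrier_seat [253.  188.6] 0.8 [ 0.6015 -0.0196  0.18  ]
t 11.53 tcp [ 0.6029 -0.0452  0.205 ] d [-0.0002  0.1212 -0.    ] turn [ 0.   0.  -0.1] q [ 0.37  0.49 -0.49  1.39  0.23  1.32 -0.13] open -0.0002 F [ 1.2 -0.5  0.4]
[0.0093, -0.0001, -0.0, 0.0, 0.0, -0.0], [0.0093, -0.0001, -0.0, 0.0, 0.0, -0.0], [0.0093, -0.0001, -0.0, 0.0, 0.0, -0.0], [0.0093, -0.0001, 0.0, 0.0, 0.0, -0.0], [0.0093, -0.0001, 0.0, 0.0, 0.0, -0.0],
[0.0093, -0.0001, 0.0, 0.0, 0.0, -0.0], [0.0093, -0.0001, 0.0, 0.0, 0.0, -0.0], [0.0093, -0.0001, 0.0, 0.0, 0.0, -0.0], [0.0093, -0.0001, 0.0, 0.0, 0.0, -0.0], [0.0093, -0.0001, 0.0, 0.0, 0.0, -0.0],
[0.0093, -0.0001, 0.0, 0.0, 0.0, -0.0], [0.0093, -0.0001, 0.0, 0.0, 0.0, -0.0], [0.0093, -0.0001, 0.0, 0.0, 0.0, -0.0],
```

Contact is made and the carrier follows; keep pushing steadily.

>>> move_arm --targets '[[[0.006,0,0,0,0,0],[0.008,0,0,0,0,0],[0.009,0,0,0,0,0],[0.009,0,0,0,0,0],[0.009,0,0,0,0,0]]]'

```text
t: 12.15
tcp_pos: [0.603, -0.0033, 0.2049]
tool_rot: [2.226, 2.216, 0.0]
ft_force: [0.2, -3.0, 2.3]
opening: -0.0002
finger_force: 1.6
```

>>> move_arm --targets '[[[0.009,0,0,0,0,0],[0.009,0,0,0,0,0],[0.009,0,0,0,0,0],[0.009,0,0,0,0,0],[0.009,0,0,0,0,0]]]'

```text
t: 12.78
tcp_pos: [0.6032, 0.0413, 0.2049]
tool_rot: [2.227, 2.215, -0.0]
ft_force: [1.1, -3.5, 3.9]
opening: 0.0002
finger_force: 1.9
```

>>> move_arm --targets '[[[0.009,0,0,0,0,0],[0.008,0,0,0,0,0],[0.006,0,0,0,0,0],[0.005,0,0,0,0,0],[0.003,0,0,0,0,0]]]'

```text
t: 13.4
tcp_pos: [0.6032, 0.0724, 0.2047]
tool_rot: [-2.226, -2.216, 0.0]
ft_force: [-0.0, -2.8, 2.5]
opening: -0.0001
finger_force: 1.8
```

```bash
python3 look.py w6 carrier_tab@.207 carrier_seat@.180 mark_point@.136 needle_tip@.1; python3 go.py 0.6027 0.076 0.205 -0.2 10
```

```text
[0.6028 0.1403 0.3393]
carrier_tab [253.2 211.9] 0.63 [0.6019 0.0949 0.207 ]
carrier_seat [252.4 189.3] 0.59 [0.6013 0.0989 0.18  ]
mark_point [193.1 155.1] 0.91 [0.5597 0.1124 0.136 ]
needle_tip [304.6 234.2] 0.93 [0.6463 0.037  0.1   ]
t 13.65 tcp [0.603  0.073  0.2044] d [-0.0003  0.003   0.0006] turn [-0.  -0.1 -0. ] q [ 0.19  0.5  -0.52  1.38  0.24  1.32 -0.34] open 0.0002 F [ 0.3 -1.4 -0.1]
[0.003, -0.0003, -0.0006, -0.0, -0.1, -0.0],
```

>>> move_arm --targets '[[[0.003,0,0,0,0,0],[0.003,0,0,0,0,0],[0.002,0,0,0,0,0],[0,0,0,0,0,0]]]'

```text
t: 14.15
tcp_pos: [0.6032, 0.0811, 0.2046]
tool_rot: [-2.225, -2.216, -0.001]
ft_force: [-0.4, -1.0, 0.4]
opening: -0.0002
finger_force: 0.0
```

>>> move_arm --targets '[[[-0.01,0,0,0,0,0],[-0.02,0,-0.01,0,0,0],[0,0,-0.05,0,0,0],[0,-0.02,-0.05,0,0,0],[0,0,0,0,0,0]]]'

```text
t: 14.78
tcp_pos: [0.5848, 0.051, 0.3207]
tool_rot: [2.223, 2.211, 0.014]
ft_force: [0.8, 0.1, 0.4]
opening: 0.0002
finger_force: 0.0
```

```bash
python3 - <<'E'
from h import *
np.set_printoptions(precision=4,suppress=True)
print(telemetry.read_state()['tcp_pos'])
for k in range(3):
  W=read_camera('wrist')
  for n,z in (('carrier_tab',.207),('carrier_seat',.18),('mark_point',.136),('needle_tip',.1),('middle_cap',.098)):
    print(n,[(np.round(d['uv'],1).tolist(),round(d['conf'],2),atz(W,d['uv'],z,True)) for d in tip_of('wrist',n)[:2]])
cv2.imwrite('pics/w7.png',cv2.resize(W['pixels'],None,fx=1.5,fy=1.5,interpolation=cv2.INTER_CUBIC))
T=read_camera('top')
for n,z in (('carrier_tab',.207),('carrier_seat',.18),('mark_point',.136),('needle_tip',.1),('middle_cap',.098)):
    print(n,[(np.round(d['uv'],1).tolist(),round(d['conf'],2),atz(T,d['uv'],z)) for d in tip_of('top',n)[:5]])
E
```

```text
[0.5848 0.051  0.3207]
carrier_tab [([272.0, 131.8], 0.75, array([0.6   , 0.1039, 0.207 ]))]
carrier_seat [([269.9, 129.9], 0.6, array([0.5999, 0.104 , 0.18  ]))]
mark_point [([231.6, 120.8], 0.84, array([0.5619, 0.1118, 0.136 ]))]
needle_tip [([302.2, 179.8], 0.73, array([0.6452, 0.0386, 0.1   ]))]
middle_cap [([281.0, 127.1], 0.67, array([0.6183, 0.1031, 0.098 ])), ([175.8, 19.4], 0.27, array([0.4914, 0.2421, 0.098 ]))]
carrier_tab [([275.6, 129.8], 0.77, array([0.5989, 0.1043, 0.207 ]))]
carrier_seat [([273.1, 126.4], 0.75, array([0.5985, 0.1059, 0.18  ])), ([234.3, 119.5], 0.73, array([0.5639, 0.1123, 0.18  ]))]
mark_point [([236.6, 121.3], 0.8, array([0.5631, 0.1096, 0.136 ]))]
needle_tip []
middle_cap [([284.7, 124.0], 0.64, array([0.6169, 0.1052, 0.098 ])), ([235.7, 118.7], 0.55, array([0.5597, 0.1117, 0.098 ]))]
carrier_tab [([277.2, 131.2], 0.77, array([0.601 , 0.1037, 0.207 ]))]
carrier_seat [([273.6, 128.0], 0.95, array([0.5997, 0.105 , 0.18  ]))]
mark_point [([235.0, 119.7], 0.87, array([0.5622, 0.1118, 0.136 ]))]
needle_tip [([274.4, 129.6], 0.65, array([0.6057, 0.0992, 
[... 271 characters left out ...]
5.0, 262.5], 0.75, array([ 0.2778, -0.454 ,  0.207 ])), ([351.2, 240.0], 0.54, array([ 0.3462, -0.2677,  0.207 ]))]
carrier_seat [([393.0, 213.7], 0.92, array([ 0.427 , -0.4082,  0.18  ])), ([407.5, 261.3], 0.86, array([ 0.2814, -0.4422,  0.18  ])), ([342.0, 241.5], 0.69, array([ 0.3432, -0.2458,  0.18  ])), ([227.3, 159.1], 0.65, array([0.6057, 0.1053, 0.18  ]))]
mark_point []
needle_tip []
middle_cap [([403.4, 268.2], 0.81, array([ 0.2589, -0.4585,  0.098 ])), ([388.8, 213.6], 0.79, array([ 0.4367, -0.4232,  0.098 ])), ([339.2, 242.6], 0.59, array([ 0.3433, -0.2544,  0.098 ])), ([231.6, 159.4], 0.46, array([0.626 , 0.0968, 0.098 ])), ([184.9, 204.5], 0.36, array([0.4739, 0.2509, 0.098 ]))]
```

View pics/w7.png

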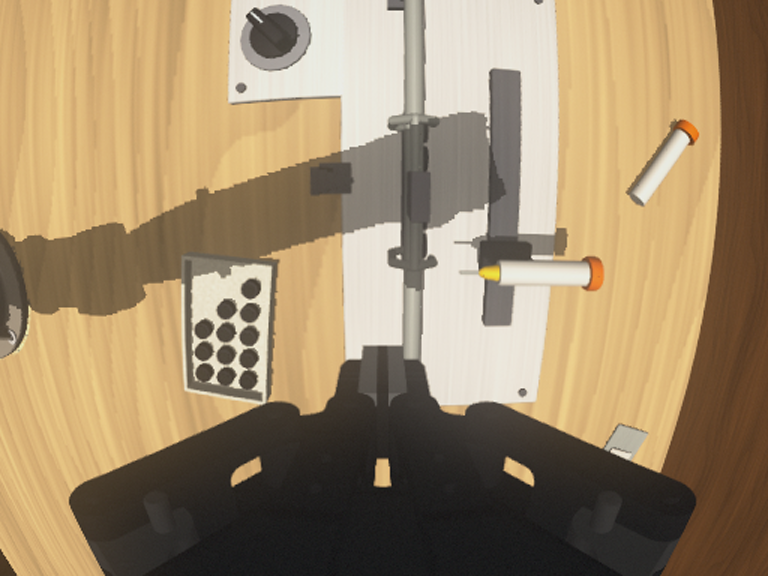

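>>> move_arm --targets '[[[-0.008,0,0.03,0,0,0],[0,0,0.03,0,0,0],[0,0,0,0,0,0],[0,0,0,0,0,0],[0,0,0,0,0,0]]]'

```text
t: 16.6
tcp_pos: [0.5842, 0.0425, 0.2566]
tool_rot: [2.225, 2.215, 0.004]
ft_force: [-0.2, 0.6, -1.0]
opening: -0.0002
finger_force: 0.0
```

```bash
cat > meas.py <<'E'
from h import *
np.set_printoptions(precision=4,suppress=True)
print(telemetry.read_state()['tcp_pos'])
A={}
for k in range(4):
  W=read_camera('wrist')
  for n,z in (('carrier_tab',.207),('carrier_seat',.17),('mark_point',.136),('needle_tip',.1),('middle_cap',.098)):
    for d in tip_of('wrist',n):
      p=atz(W,d['uv'],z,True)
      if d['conf']>.4 and .5<p[0]<.7: A.setdefault(n,[]).append(p)
print(W['eye'],telemetry.read_state()['t'])
for n in A: print(n,np.median(A[n],0),np.array(A[n])[:,1])
cv2.imwrite('pics/m.png',W['pixels'])
E
python3 meas.py
python3 - <<'E'
from h import *
W=read_camera('wrist'); np.set_printoptions(precision=4,suppress=True,linewidth=200)
for d in outline_of('wrist','carrier')[:3]:
  m=d['region']; ys,xs=np.nonzero(m); print(d['conf'],d['rect'],xs.min(),xs.max(),ys.min(),ys.max())
for p,n in (((.6,.1045,.225),'tabtop'),((.6027,.1045+.045,.183),'hook+'),((.6027,.1045-.045,.183),'hook-'),((.563,.111,.136),'mark')): print(n,proj(W,p,True))
g=cv2.cvtColor(W['pixels'],cv2.COLOR_BGR2GRAY)
u,v=map(int,proj(W,(.6,.1045,.225),True)); print(u,v); print(g[v-24:v+25:1,u-3:u+4:3].T)
u,v=map(int,proj(W,(.563,.111,.136),True)); print(u,v); print(g[v-12:v+13,u-12:u+8])
E
```

```text
[0.5842 0.0425 0.2566]
[0.5828 0.11   0.3894] 17.8
carrier_tab [0.5995 0.1035 0.207 ] [0.1031 0.1049 0.0347 0.1038 0.1033 0.1057]
carrier_seat [0.6013 0.1035 0.17  ] [0.1035 0.1046 0.1025]
mark_point [0.5598 0.1112 0.136 ] [0.1114 0.1099 0.1112 0.1113]
needle_tip [0.6441 0.0364 0.1   ] [0.0364 0.0353 0.0373 0.0356 0.0923]
0.8 [279.9, 120.5, 43.9, 137.8] 259 302 53 187
tabtop (np.float64(285.87545161080027), np.float64(123.61021084873947))
hook+ (np.float64(283.3009611307845), np.float64(57.6389920050014))
hook- (np.float64(282.733947519598), np.float64(184.80352618593017))
mark (np.float64(231.07078039147126), np.float64(112.7386410131926))
285 123
[[102  84  86  90  90  89  89  89  87  88  86  87  86  85  86  84  85  85  85  84  85  85  83  84  84  84  84  84  82  84  84  85  82  86  84  84  85  84  84  84  84  85  84  86  86  85  79  85 102]
 [ 95  84  86  88  89  88  87  86  86  86  88  86  87  86  84  85  85  84  85  86  85  85  85  84  84  84  84  84  84  84  85  85  85  84  85  85  85  84  86  85  84  85  85  85  85  84  80  80  93]
 [ 91  81  86  88  88  87  88  88  87  85  87
[... 1538 characters left out ...]
94 127 127 128 129 130 129 128 127]
 [ 75  75  76  75  75  78  76  75  76  76  75  89 128 127 127 128 130 129 127 127]
 [ 76  74  77  76  76  77  75  76  74  76  74  90 127 125 127 129 129 130 128 127]
 [ 76  75  76  74  76  75  75  74  73  74  74  92 128 127 126 130 129 129 126 128]
 [ 74  75  76  75  76  75  75  75  74  75  72  91 128 127 125 129 129 128 127 125]
 [ 74  74  74  75  74  73  75  75  74  75  72  94 127 127 127 128 130 128 126 127]
 [ 74  72  74  75  74  76  75  74  74  76  71  93 127 127 126 128 129 129 126 127]
 [ 74  75  74  74  74  74  74  74  74  74  71  95 126 128 127 127 128 128 127 126]
 [ 75  75  76  76  78  81  81  81  81  81  80 100 127 127 127 127 129 128 127 126]]
```

>>> move_arm --targets '[[[0.015,0.0188,0,0,0,0],[0,0,0.02,0,0,0],[0,0,0.03,0,0,0],[0,0,0.0015,0,0,0],[0.01,0,0,0,0,0]]]'

```text
t: 18.52
tcp_pos: [0.6028, 0.0661, 0.204]
tool_rot: [2.229, 2.212, 0.001]
ft_force: [1.0, 0.0, 0.6]
opening: 0.0001
finger_force: 0.0
```

```bash
python3 go.py 0.603 0.0878 0.205 -0.2 4
```

```text
t 18.52 tcp [0.6028 0.0661 0.204 ] d [0.0002 0.0217 0.001 ] turn [ 0.1  0.  -0.2] q [ 0.2   0.5  -0.51  1.39  0.25  1.32 -0.33] open 0.0001 F [1.  0.  0.6]
[0.0036, 0.0, -0.0002, 0.0, 0.0, -0.0], [0.0036, 0.0, -0.0002, 0.0, 0.0, -0.0], [0.0036, 0.0, -0.0002, 0.0, 0.0, -0.0], [0.0036, 0.0, -0.0002, 0.0, 0.0, -0.0], [0.0036, 0.0, -0.0002, 0.0, 0.0, -0.0],
[0.0036, 0.0, -0.0002, 0.0, 0.0, -0.0],
```

>>> move_arm --targets '[[[0.006,0,0,0,0,0],[0.004,0,0,0,0,0],[0.003,0,0,0,0,0],[0.003,0,0,0,0,0],[0.003,0,0,0,0,0]]]'

```text
t: 19.15
tcp_pos: [0.6026, 0.0841, 0.2036]
tool_rot: [2.228, 2.212, -0.002]
ft_force: [-0.8, -2.8, 2.4]
opening: -0.0003
finger_force: 1.6
```

>>> move_arm --targets '[[[0.0013,0,0,0,0,0],[0,0,0,0,0,0],[0,0,0,0,0,0]]]'

```text
t: 19.52
tcp_pos: [0.6025, 0.0867, 0.2034]
tool_rot: [2.227, 2.215, -0.0]
ft_force: [0.1, -2.6, 2.7]
opening: 0.0002
finger_force: 1.7
```

>>> move_arm --targets '[[[-0.01,0,0,0,0,0],[-0.02,0,0,0,0,0],[-0.02,-0.02,-0.06,0,0,0],[0,0,0,0,0,0],[0,0,0,0,0,0]]]'

```text
t: 20.15
tcp_pos: [0.5831, 0.0378, 0.2597]
tool_rot: [-2.228, -2.215, -0.0]
ft_force: [0.0, -0.1, -1.5]
opening: -0.0003
finger_force: 0.0
```

```bash
python3 meas.py
python3 - <<'E'
from h import *
W=read_camera('wrist')
for d in outline_of('wrist','carrier')[:1]:
  print(d['conf'],d['rect'])
  for y in (.109,.1115,.114): print(y,proj(W,(.6027,y+.048,.183),True)[1],proj(W,(.6027,y-.048,.183),True)[1])
E
```

```text
[0.5831 0.0378 0.2597]
[0.5828 0.1064 0.3945] 21.35
carrier_tab [0.6   0.109 0.207] [0.109  0.0327 0.1088 0.1096 0.1112]
carrier_seat [0.602  0.1122 0.17  ] [0.1124 0.108  0.1121 0.1123]
mark_point [0.5618 0.1108 0.136 ] [0.1126 0.1106 0.1118 0.1096 0.1108]
needle_tip [0.6452 0.0372 0.1   ] [0.0372 0.036  0.0384 0.0372]
0.72 [280.5, 109.9, 42.7, 133.8]
0.109 44.10495352166578 176.43090353891014
0.1115 40.79724185154876 173.07238913471826
0.114 37.507789382521196 169.6984532381832
```

```bash
python3 go.py 0.478 0.256 0.25 41 50
```

```text
t 21.45 tcp [0.5832 0.0385 0.2598] d [-0.1052  0.2175 -0.0098] turn [ -0.    0.  -41.3] q [ 0.26  0.42 -0.52  1.36  0.21  1.42 -0.26] open 0.0001 F [ 0.1 -1.  -0.3]
[0.0434, -0.0213, 0.002, -0.0, 0.0, -8.3], [0.046, -0.0148, 0.002, -0.0, 0.0, -8.3], [0.0476, -0.008, 0.002, -0.0, 0.0, -8.3], [0.0483, -0.0011, 0.002, -0.0, 0.0, -8.3], [0.048, 0.0058, 0.002, -0.0, 0.0, -8.3],
```

>>> move_arm --targets '[[[0.043,-0.021,0,0,0,-8.3],[0.046,-0.015,0,0,0,-8.3],[0.048,-0.008,0,0,0,-8.3],[0.048,-0.001,0,0,0,-8.3],[0.048,0.006,0,0,0,-8.3]]]' --jaw 0.05

```text
t: 22.08
tcp_pos: [0.4773, 0.2568, 0.26]
tool_rot: [1.291, 2.863, 0.0]
ft_force: [1.2, 0.6, 0.7]
opening: 0.0499
finger_force: 0.0
```

>>> move_arm --targets '[[[0,0,0.03,0,0,0],[0,0,0.03,0,0,0],[0,0,0,0,0,0],[0,0,0,0,0,0]]]'

```text
t: 22.58
tcp_pos: [0.4786, 0.2561, 0.201]
tool_rot: [1.298, 2.86, 0.002]
ft_force: [-0.6, -0.4, 0.3]
opening: 0.0499
finger_force: 0.0
```

```bash
python3 look.py w9 aim_knob_grip@.049; python3 go.py 0.478 0.256 0.039 41 50
python3 - <<'E'
from h import *
np.set_printoptions(precision=4,suppress=True)
W=read_camera('wrist')
o=outline_of('wrist','aim_knob')
for d in o[:2]:
  print(d['conf'],d['rect'])
m=o[0]['region'].astype(np.uint8)
g=cv2.cvtColor(W['pixels'],cv2.COLOR_BGR2GRAY)
for th in (45,60,75,90):
  k=((g<th)&(cv2.dilate(m,np.ones((5,5)))>0)).astype(np.uint8)
  n,l,s,c=cv2.connectedComponentsWithStats(k); 
  if n<2: continue
  i=1+s[1:,4].argmax(); pts=np.argwhere(l==i)[:,::-1]
  P=np.array([atz(W,p,.056,True)[:2] for p in pts]); q=cv2.minAreaRect((P*1000).astype(np.float32)); e=np.linalg.eigh(np.cov(P.T))[1][:,1]
  print(th,len(pts),P.mean(0),q,np.degrees(np.arctan2(e[1],e[0])))
E
```

```text
[0.4329 0.307  0.3356]
aim_knob_grip [255.7 178.3] 0.66 [0.4758 0.2603 0.049 ]
t 22.68 tcp [0.4789 0.2563 0.2015] d [-0.0009 -0.0003 -0.1625] turn [0.2 0.  0.2] q [ 0.02  0.41 -0.74  1.57  0.29  1.27 -0.05] open 0.0496 F [-1.  -0.6  0.2]
[0.0001, -0.0003, 0.0406, 0.0, 0.0, 0.0], [0.0001, -0.0003, 0.0406, 0.0, 0.0, 0.0], [0.0001, -0.0003, 0.0406, 0.0, 0.0, 0.0], [0.0001, -0.0003, 0.0406, 0.0, 0.0, 0.0], 0.87 [255.8, 178.3, 44.7, 50.4]
60 349 [0.4622 0.2601] ((462.04632568359375, 260.11456298828125), (18.82954978942871, 28.556676864624023), 31.846750259399414) 96.64714891504339
75 1560 [0.4737 0.2622] ((473.9754638671875, 262.1131591796875), (43.84699630737305, 43.891883850097656), 86.10836029052734) 131.54921921497515
90 1663 [0.4737 0.2623] ((474.00714111328125, 262.0888366699219), (45.2469482421875, 45.320011138916016), 86.06499481201172) 131.57769824243107
```

View pics/w9.png

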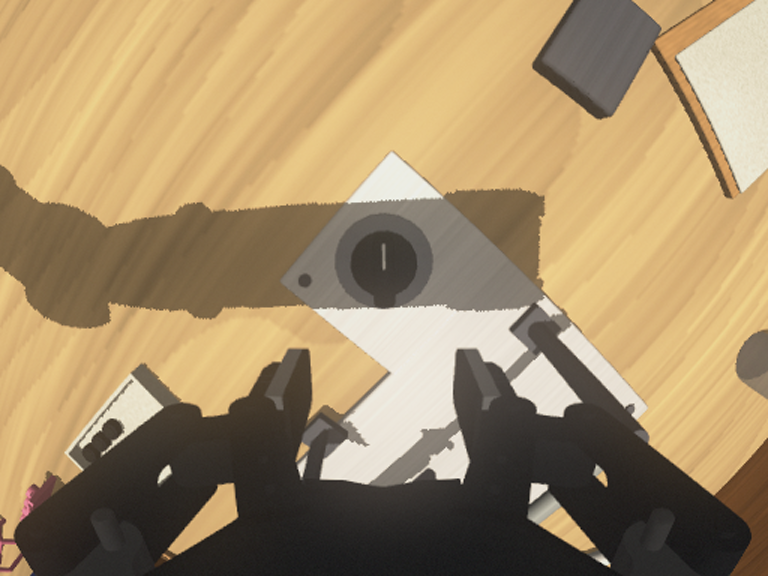

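>>> move_arm --targets '[[[0.001,0,0.05,0,0,0],[0,0,0.05,0,0,0],[0,0,0.04,0,0,0],[0,0,0.02,0,0,0],[0,0,0.0015,0,0,0]]]'

```text
t: 23.4
tcp_pos: [0.4767, 0.2558, 0.0373]
tool_rot: [-1.297, -2.859, 0.003]
ft_force: [-0.1, -0.2, 0.7]
opening: 0.05
finger_force: 0.0
```

>>> move_arm --targets '[[[0,0,0,0,0,0],[0,0,0,0,0,0],[0,0,0,0,0,0],[0,0,0,0,0,0]]]' --jaw 0.0 --newtons 30

```text
t: 23.9
tcp_pos: [0.479, 0.2576, 0.04]
tool_rot: [1.297, 2.859, 0.006]
ft_force: [2.0, 1.0, 6.3]
opening: 0.0134
finger_force: 34.9
```

>>> move_arm --targets '[[[0,0,0,0,0,5],[0,0,0,0,0,7],[0,0,0,0,0,7],[0,0,0,0,0,7],[0,0,0,0,0,4]]]'

```text
t: 24.52
tcp_pos: [0.4785, 0.2574, 0.04]
tool_rot: [1.996, 2.424, 0.005]
ft_force: [0.3, 0.5, 7.6]
opening: 0.0134
finger_force: 35.1
```

```bash
cat > nd.py <<'E'
from h import *
np.set_printoptions(precision=4,suppress=True)
s=telemetry.read_state(); print(s['t'],s['tcp_pos'],s['ft_force'],s['moment'],s['opening'],np.round(s['qpos'],2))
Y=R.from_rotvec(s['tool_rot']).as_matrix()[:,1]; print('yaw',np.degrees(np.arctan2(Y[1],Y[0])))
for cn in ('wrist','top','side'):
  W=read_camera(cn); f=cn=='wrist'
  for n,z in (('needle_tip',.1),('mark_point',.136),('carrier_seat',.17)):
    print(cn,n,[(round(d['conf'],2),atz(W,d['uv'],z,f)) for d in tip_of(cn,n) if d['conf']>.3 and .5<atz(W,d['uv'],z,f)[0]<.7])
T=cv2.imread
E
python3 nd.py
```

```text
24.525 [0.4785 0.2574 0.04  ] [0.253  0.5493 7.5544] [ 0.0408 -0.0888  0.0138] 0.013432035736919206 [-0.13  0.55 -0.53  1.77  0.34  0.91 -0.62]
yaw 11.06914510273502
wrist needle_tip []
wrist mark_point []
wrist carrier_seat []
top needle_tip [(0.68, array([0.6464, 0.0531, 0.1   ]))]
top mark_point [(0.74, array([0.6148, 0.1032, 0.136 ])), (0.45, array([0.5752, 0.1012, 0.136 ]))]
top carrier_seat [(0.68, array([0.6045, 0.112 , 0.17  ]))]
side needle_tip [(0.86, array([0.6553, 0.0335, 0.1   ]))]
side mark_point []
side carrier_seat [(0.78, array([0.6008, 0.1126, 0.17  ]))]
```

>>> move_arm --targets '[[[0,0,-0.0005,0,0,5],[0,0,0,0,0,7],[0,0,0,0,0,7],[0,0,0,0,0,7],[0,0,0,0,0,4]]]'

```text
t: 25.75
tcp_pos: [0.4781, 0.2574, 0.04]
tool_rot: [-2.556, -1.826, -0.004]
ft_force: [0.9, 0.6, 5.0]
opening: 0.0137
finger_force: 34.7
```

>>> move_arm --targets '[[[0,0,0,0,0,5],[0,0,0,0,0,7],[0,0,0,0,0,7],[0,0,0,0,0,7],[0,0,0,0,0,4]]]'

```text
t: 26.38
tcp_pos: [0.4777, 0.2577, 0.04]
tool_rot: [-2.941, -1.102, -0.003]
ft_force: [0.0, 1.0, 4.5]
opening: 0.0133
finger_force: 34.8
```

>>> move_arm --targets '[[[0,0,0,0,0,5],[0,0,0,0,0,7],[0,0,0,0,0,7],[0,0,0,0,0,5],[0,0,0,0,0,0]]]'

```text
t: 27.0
tcp_pos: [0.4775, 0.258, 0.04]
tool_rot: [-3.104, -0.471, -0.002]
ft_force: [-0.7, 1.2, 6.0]
opening: 0.0136
finger_force: 34.9
```

```bash
python3 nd.py
```

```text
27.0 [0.4775 0.258  0.04  ] [-0.6662  1.1695  5.9721] [ 0.3727  0.1377 -0.0615] 0.01358656599609514 [-0.39  0.5  -0.18  1.78  0.11  0.87 -1.89]
yaw -72.73485460788382
wrist needle_tip []
wrist mark_point []
wrist carrier_seat []
top needle_tip [(0.78, array([0.6516, 0.0933, 0.1   ]))]
top mark_point [(0.6, array([0.5713, 0.1113, 0.136 ]))]
top carrier_seat [(0.8, array([0.609 , 0.1012, 0.17  ]))]
side needle_tip [(0.64, array([0.6553, 0.0828, 0.1   ]))]
side mark_point []
side carrier_seat [(0.67, array([0.6043, 0.105 , 0.17  ]))]
```

>>> move_arm --targets '[[[0,0,0,0,0,5],[0,0,0,0,0,6],[0,0,0,0,0,5],[0,0,0,0,0,3],[0,0,0,0,0,0]]]'

```text
t: 28.22
tcp_pos: [0.4775, 0.2583, 0.04]
tool_rot: [-3.139, 0.047, -0.002]
ft_force: [-0.6, 2.0, 5.0]
opening: 0.0132
finger_force: 34.9
```

>>> move_arm --targets '[[[0,0,0,0,0,0],[0,0,0,0,0,0],[0,0,0,0,0,0],[0,0,-0.06,0,0,0],[0,0,-0.06,0,0,0]]]' --jaw 0.05

```text
t: 28.85
tcp_pos: [0.4766, 0.2557, 0.1591]
tool_rot: [3.14, -0.049, -0.004]
ft_force: [1.5, 0.6, -0.1]
opening: 0.0504
finger_force: 0.0
```

```bash
python3 go.py 0.54 0.112 0.27 -91 50
```

```text
t 28.85 tcp [0.4766 0.2557 0.1591] d [ 0.0634 -0.1437  0.1109] turn [ 0.1  0.1 -0.8] q [-0.44  0.36 -0.11  1.65  0.04  1.14 -2.16] open 0.0504 F [ 1.5  0.6 -0.1]
[0.0169, 0.0355, -0.0277, 0.0, 0.0, -0.2], [0.0168, 0.0355, -0.0277, 0.0, 0.0, -0.2], [0.0167, 0.0356, -0.0277, 0.0, 0.0, -0.2], [0.0166, 0.0356, -0.0277, 0.0, 0.0, -0.2],
```

>>> move_arm --targets '[[[0,0,-0.055,0,0,0],[0,0,-0.055,0,0,0],[0.021,0.048,0,0,0,-0.8],[0.021,0.048,0,0,0,0],[0.021,0.048,0,0,0,0]]]'

```text
t: 29.48
tcp_pos: [0.5374, 0.1095, 0.2687]
tool_rot: [3.141, -0.026, -0.0]
ft_force: [0.2, 0.1, -1.5]
opening: 0.0499
finger_force: 0.0
```

>>> move_arm --targets '[[[0,0,0,0,0,0],[0,0,0,0,0,0],[0,0,0,0,0,0]]]'

```text
t: 29.85
tcp_pos: [0.5365, 0.1131, 0.2687]
tool_rot: [-3.141, 0.022, 0.001]
ft_force: [1.0, 0.7, -0.3]
opening: 0.0502
finger_force: 0.0
```

```bash
python3 meas.py; python3 - <<'E'
from h import *
W=read_camera('wrist'); print(W['eye'])
for n in ('carrier','mark','aim_knob'):
  for d in outline_of('wrist',n)[:1]: print(n,d['conf'],d['rect'])
for y in (.109,.1115,.114): print(y,proj(W,(.6027,y+.048,.183),True),proj(W,(.6027,y-.048,.183),True), proj(W,(.563,y,.136),True),proj(W,(.646,y,.1),True))
E
```

```text
[0.5365 0.1131 0.2687]
[0.6045 0.1097 0.4035] 31.05
carrier_tab [0.601 0.112 0.207] [0.1121 0.1109 0.1114 0.191  0.1119 0.1125]
carrier_seat [0.602  0.1104 0.17  ] [0.1103 0.1125 0.1097 0.1104]
mark_point [0.5617 0.114  0.136 ] [0.1118 0.1151 0.1142 0.112  0.114 ]
needle_tip [0.6427 0.1064 0.1   ] [0.106  0.1133 0.1064 0.1066 0.1036]
middle_cap [0.6175 0.1104 0.098 ] [0.1115 0.1103 0.1105 0.1085]
[0.60452828 0.1097175  0.40346521]
carrier 0.67 [252.8, 117.9, 126.0, 45.6]
mark 0.61 [253.4, 172.7, 24.9, 42.3]
aim_knob 0.57 [151.6, 213.8, 32.0, 41.2]
0.109 (np.float64(191.07738941200432), np.float64(118.52110105549771)) (np.float64(320.00109392620186), np.float64(116.28523136394084)) (np.float64(256.1562450195579), np.float64(159.51469554594178)) (np.float64(254.5046956941462), np.float64(73.35054698546095))
0.1115 (np.float64(187.82847203898893), np.float64(118.70367229540079)) (np.float64(316.74108979456526), np.float64(116.22148220133914)) (np.float64(253.40417964785146), np.float64(159.56374778243332)) (np.float64(252.00968988084983), np.float64(73.39694310675681))
0.114 (np.float64(184.59560730607046), np.float64(118.89159508811869)) (np.float64(313.46618206852503), np.float64(116.16379462073506)) (np.float64(250.6524852793616), np.float64(159.61479446192124)) (np.float64(249.51502915822846), np.float64(73.44884292112116))
```

```bash
python3 - <<'E'
from h import *
np.set_printoptions(linewidth=220)
W=read_camera('wrist'); g=cv2.cvtColor(W['pixels'],cv2.COLOR_BGR2GRAY)
cv2.imwrite('pics/n1.png',W['pixels'])
for v in range(140,200,4): print(v,' '.join(f'{x//10:2d}' for x in g[v,230:278]))
print()
for v in range(56,92,3): print(v,' '.join(f'{x//10:2d}' for x in g[v,230:278]))
E
```

```text
140 12 12 12 12 12 12 12 12 12 12 12 12 12 12 12 12 12 12 12 12 12 12 12 12 12 12 12 12 12 12 12 12 12 12 12 12 12 12 12 12 12 12 12 13 12 15 22 22
144 12 12 12 12 12 12 12 12 12 12 12 12 12 12 12 12 12 12 12 12 12 12 12 12 12 12 12 12 12 12 12 12 12 12 12 12 12 12 12 12 12 12 12 12 12 14 22 22
148 12 12 12 12 12 12 12 12 12 12 12 12 12 12 12 12 12 12 12 12 12 12 12 12 12 12 12 12 12 12 12 22 19 13 12 13 12 13 12 12 12 12 13 18 18 22 22 22
152 12 12 12 12 12 12 12 12 12 12 12 12 12 12 12 12 12 12 12 12 12 12 12 12 12 12 12 19 22 22 22 22 22 22 22 22 22 22 22 22 22 22 22 22 22 22 22 22
156 12 12 12 12 12 12 12 12 12 12 12 12  9  7  7  7  7  7  7  7  9 11 11 11 11 11 11 11 11 11 11 11 11 11 11 14 22 22 22 22 22 22 22 22 22 22 22 22
160 11 11 11 11 11 11 11 11 11 11 11 11  9  7  7  7  7  7  7  7  7  7  7  7  7  9 11 11 11 11 11 11 11 11 11 13 19 19 19 19 19 19 19 19 19 19 19 18
164  9  9  9  9  9  9  9  9  9  9  9  9  8  7  7  7  7  7  7  7  7  7  7  7  7  7  7  7  8 11 11 11 11 11 11 13 17 17 17 17 17 17 17 17 17 17 17 17
168 10 10 10 10 10 10 10 10 10 10 10 10  9  7  7  7  6  6  6  7 
[... 2184 characters left out ...]
2 22 22 22 22 22 22 22 22 22 22 22 22 22 22 22 22 22 22 22 22 22 22 22 22 22 22 22 22 22 22 22 22 22 22 22 22 22
80 22 22 22 22 22 22 22 22 22 22 22 22 22 22 22 22 22 22 22 22 22 22 22 22 22 22 22 22 22 22 22 22 22 22 22 22 22 22 22 22 22 22 22 22 22 22 22 22
83 22 22 22 22 22 22 22 22 22 22 22 22 22 22 22 22 22 22 22 22 22 22 22 22 22 22 22 22 22 22 22 22 22 22 22 22 22 22 22 22 22 22 22 22 22 22 22 22
86 22 22 22 22 22 22 22 22 22 22 22 22 22 22 22 22 22 22 22 22 22 22 22 22 22 22 22 22 22 22 22 22 22 22 22 22 22 22 22 22 22 22 22 22 22 22 22 22
89 22 22 22 22 22 22 22 22 22 22 22 22 22 22 22 22 22 22 22 22 22 22 22 22 22 22 22 22 22 22 22 22 22 22 22 22 22 22 22 22 22 22 22 22 22 22 22 22
```

```bash
python3 - <<'E'
from h import *
g=cv2.cvtColor(cv2.imread('pics/n1.png'),cv2.COLOR_BGR2GRAY)
for v in range(152,171): print(v,' '.join(f'{x:3d}' for x in g[v,238:268]))
W=read_camera('wrist')
for p in ((.563,.111,.136),(.553,.101,.136),(.553,.121,.136),(.553,.111,.02),(.553,.101,.02),(.553,.121,.02)): print(p,np.round(proj(W,p,True),1))
h=cv2.cvtColor(cv2.imread('pics/w2.png'),cv2.COLOR_BGR2GRAY)
print()
for v in range(28,60,3): print(v,' '.join(f'{x//10:2d}' for x in h[v,395:470:2]))
E
```

```text
152 123 124 123 124 123 124 123 124 125 125 124 123 124 125 124 125 124 126 125 190 226 227 227 227 228 227 228 227 227 228
153 124 125 124 125 116 110 108 109 107 109 109 108 108 109 109 108 108 109 108 174 178 175 175 175 176 177 182 195 227 228
154 125 125 125 123 101  82  80  80  81  81  80  80  81  81  83  81  83  82  82  82  91  86  87  86  95  95 104 137 227 228
155 124 124 124 124  92  72  71  70  72  71  72  72  95 100 100  99  99 100 101 100 105 107 107 105 112 112 113 139 225 227
156 123 123 124 125  99  76  73  72  73  72  73  73  90 112 114 113 113 115 115 115 115 117 117 117 115 116 115 145 227 228
157 127 127 126 126 103  78  71  73  73  73  72  73  74 110 113 113 115 114 114 115 114 115 115 116 116 114 116 146 229 230
158 126 127 126 127 104  77  73  72  74  73  74  73  74  89  90 113 115 115 115 117 116 115 116 117 117 117 118 146 228 230
159 125 125 126 126 104  77  71  72  74  75  74  74  73  73  75  90  92 115 117 117 117 118 118 119 118 119 119 145 223 225
160 115 115 115 115  97  77  73  73  74  73  73  75  74  73  71  70  71  92 115 117 116 119 119 117 117 118 
[... 2056 characters left out ...]
3 10  9 11 11 11 11 11 12 11 11 11 11 11 12 11 11 11 11 11 12 11 12 11 11 11 12 11 12 12 11 16 23 22 22 22 22 22 22
46  9 10 11 11 11 11 11 12 11 12 11 11 11 11 11 12 11 11 11 12 12 12 12 11 11 10 10 10 10  9 16 23 22 22 22 22 22 22
49  8 10 11 11 11 11 11 12 11 11 11 11 11 12 12 12 12 11 11 10 10 10 10  9 14 24 23 23 22 22 22 22 23 22 22 22 22 22
52  8 10 11 11 11 11 11 12 11 12 12 11 11 10 10 10 10 10 12 23 23 23 23 22 22 23 23 23 22 22 22 22 23 22 22 22 22 22
55  7 10 12 12 11 11 11  9  9  9  9  9 10 21 23 23 23 22 23 22 23 22 22 22 22 23 23 23 22 22 22 22 23 22 22 22 22 22
58  7  8  9  9  9  9  9 12 13 12 13 19 20 20 22 23 23 23 22 22 22 22 22 22 22 23 23 23 22 22 22 22 22 22 22 22 22 22
```

```bash
python3 go.py 0.478 0.2575 0.2687 -91.7 50
```

```text
t 31.35 tcp [0.5372 0.1111 0.2688] d [-5.920e-02  1.464e-01 -1.000e-04] turn [ 0.  -0.   0.7] q [-0.22  0.3  -0.03  1.46  0.01  1.39 -1.83] open 0.0505 F [ 0.1 -0.  -0.2]
[-0.0154, -0.0363, 0.0, 0.0, -0.0, 0.2], [-0.0155, -0.0363, 0.0, 0.0, -0.0, 0.2], [-0.0156, -0.0362, 0.0, 0.0, -0.0, 0.2], [-0.0158, -0.0362, 0.0, 0.0, -0.0, 0.2],
```

>>> move_arm --targets '[[[-0.021,-0.048,0,0,0,0.7],[-0.021,-0.048,0,0,0,0],[-0.021,-0.049,0,0,0,0],[0,0,0.05,0,0,0],[0,0,0.05,0,0,0]]]'

```text
t: 31.98
tcp_pos: [0.478, 0.2591, 0.1684]
tool_rot: [-3.14, 0.043, -0.004]
ft_force: [0.3, 0.2, -0.7]
opening: 0.0497
finger_force: 0.0
```

>>> move_arm --targets '[[[0,0,0.05,0,0,0],[0,0,0,0,0,0],[0,0,0,0,0,0]]]'

```text
t: 32.35
tcp_pos: [0.4793, 0.2584, 0.1207]
tool_rot: [-3.14, 0.047, -0.004]
ft_force: [-0.3, 0.2, -0.1]
opening: 0.0497
finger_force: 0.0
```

```bash
python3 go.py 0.478 0.2575 0.039 -91.7 50
```

```text
t 32.35 tcp [0.4793 0.2584 0.1207] d [-0.0013 -0.0009 -0.0817] turn [-0.1 -0.2  0. ] q [-0.44  0.4  -0.11  1.7   0.05  1.05 -2.17] open 0.0497 F [-0.3  0.2 -0.1]
[-0.0007, 0.0005, 0.0408, -0.0, -0.1, 0.0], [-0.0007, 0.0005, 0.0408, -0.0, -0.1, 0.0],
```

>>> move_arm --targets '[[[-0.001,0.001,0.04,0,0,0],[0,0,0.03,0,0,0],[0,0,0.01,0,0,0],[0,0,0,0,0,0],[0,0,0,0,0,0]]]'

```text
t: 32.98
tcp_pos: [0.4785, 0.2576, 0.0409]
tool_rot: [-3.139, 0.046, -0.006]
ft_force: [1.0, 0.3, 0.5]
opening: 0.0498
finger_force: 0.0
```

>>> move_arm --targets '[[[0,0,0,0,0,0],[0,0,0,0,0,0],[0,0,0,0,0,0],[0,0,0,0,0,0],[0,0,0,0,0,0]]]' --jaw 0.0

```text
t: 33.6
tcp_pos: [0.4774, 0.2582, 0.0398]
tool_rot: [-3.139, 0.045, -0.003]
ft_force: [0.3, 2.7, 6.7]
opening: 0.0135
finger_force: 34.8
```

>>> move_arm --targets '[[[0,0,0,0,0,3],[0,0,0,0,0,3],[0,0,0,0,0,2.5],[0,0,0,0,0,0],[0,0,0,0,0,0]]]'

```text
t: 34.22
tcp_pos: [0.4775, 0.2583, 0.0398]
tool_rot: [-3.127, 0.278, -0.003]
ft_force: [-0.4, 3.6, 6.1]
opening: 0.0136
finger_force: 34.8
```

>>> move_arm --targets '[[[0,0,0,0,0,0],[0,0,0,0,0,0],[0,0,0,0,0,0],[0,0,-0.06,0,0,0],[0,0,-0.06,0,0,0]]]' --jaw 0.05

```text
t: 34.85
tcp_pos: [0.4761, 0.2557, 0.1591]
tool_rot: [3.127, -0.279, -0.004]
ft_force: [1.3, 0.7, 0.4]
opening: 0.05
finger_force: 0.0
```

>>> move_arm --targets '[[[0,0,-0.06,0,0,0],[0,0,-0.05,0,0,0],[0.021,0.048,0,0,0,-4],[0.021,0.048,0,0,0,-4],[0.021,0.048,0,0,0,-1]]]'

```text
t: 35.48
tcp_pos: [0.5239, 0.105, 0.2688]
tool_rot: [3.141, -0.031, -0.0]
ft_force: [0.2, -0.5, 0.3]
opening: 0.0499
finger_force: 0.0
```

>>> move_arm --targets '[[[0,0,0,0,0,0],[0,0,0,0,0,0],[0,0,0,0,0,0]]]'

```text
t: 35.85
tcp_pos: [0.5232, 0.1089, 0.2686]
tool_rot: [-3.141, 0.028, 0.001]
ft_force: [-0.2, -0.6, 0.4]
opening: 0.05
finger_force: 0.0
```

```bash
python3 meas.py; python3 - <<'E'
from h import *
W=read_camera('wrist'); print(W['eye']); g=cv2.cvtColor(W['pixels'],cv2.COLOR_BGR2GRAY)
for n in ('carrier','mark'):
  for d in outline_of('wrist',n)[:1]: print(n,d['conf'],d['rect'])
for y in (.109,.1115,.114): print(y,np.round([proj(W,(.6027,y+.048,.183),True),proj(W,(.6027,y-.048,.183),True), proj(W,(.563,y,.136),True),proj(W,(.553,y,.02),True),proj(W,(.646,y,.1),True)],1).tolist())
u,v=map(int,proj(W,(.65,.1115,.1),True)); print(u,v)
for k in range(v-9,v+10,3): print(k,' '.join(f'{x//10:2d}' for x in g[k,u-20:u+20]))
u,v=map(int,proj(W,(.553,.1115,.02),True)); print(u,v)
for k in range(v,v+19,3): print(k,' '.join(f'{x//10:2d}' for x in g[k,u-20:u+20]))
E
```

```text
[0.5232 0.1089 0.2686]
[0.5912 0.1053 0.4035] 37.05
carrier_tab [0.6004 0.1115 0.207 ] [0.1119 0.1111 0.1115]
carrier_seat [0.6027 0.1097 0.17  ] [0.1128 0.1091 0.1092 0.1102]
mark_point [0.563  0.1136 0.136 ] [0.1157 0.1103 0.1133 0.114 ]
needle_tip [0.644  0.1103 0.1   ] [0.1124 0.4023 0.1106 0.1101 0.1089 0.0927]
middle_cap [0.6175 0.111  0.098 ] [0.1102 0.1112 0.1159 0.1107]
[0.59123507 0.10535208 0.4034657 ]
carrier 0.68 [473.3, 280.2, 77.4, 51.9]
mark 0.58 [251.8, 158.2, 25.8, 37.2]
0.109 [[184.7, 101.5], [314.2, 98.3], [251.2, 145.1], [252.4, 143.3], [249.7, 60.8]]
0.1115 [[181.5, 101.7], [310.9, 98.2], [248.4, 145.2], [250.4, 143.4], [247.2, 60.8]]
0.114 [[178.3, 102.0], [307.6, 98.2], [245.6, 145.2], [248.5, 143.4], [244.7, 60.9]]
247 57
48 22 22 22 22 22 22 22 22 21 12 11 11 10 11 11 11 11 11 10 16 19 15 11 12 12 11 12 11 12 12 12 15 22 22 22 22 22 22 22 22
51 22 22 22 22 22 22 22 22 22 22 20 12 12 12 12 12 12 12 20 16 19 19 22 22 22 22 22 22 22 22 22 22 22 22 22 22 22 22 22 22
54 22 22 22 22 22 22 22 22 22 22 22 22 18 13 13 15 16 22 22 16 19 17 21 22 22 22 22 22 22 22 22 2
[... 693 characters left out ...]
 7  7  7  7  7  7  7  7  7  7  7  7  7  7  7  7  7  8  7 11 12 12 12 12 12 12 12
149 12 12 12 12 12 12 12 12 12  8  7  7  7  7  7  7  7  7  7  7  7  7  7  7  7  7  7  7  7  7  7  8 11 12 12 12 12 12 12 12
152  9  9  9  9  9  9 10  9 10  8  7  7  7  7  7  7  7  7  7  7  7  7  7  7  7  7  7  7  8 10 10 10 14 17 17 18 18 18 19 19
155  9  9  9  9  9 10 10 10 10  8  7  7  7  7  7  7  7  7  7  7  7  7  7  7  7  7 10 11 12 11 12 12 14 17 17 17 17 17 17 17
158 10 10 10 10  9  9 10 10 10  8  7  7  7  6  7  7  7  7  7  7  7  7  7  7  7  6  7  7  8 11 12 12 14 17 18 18 18 17 18 17
161 10 10 10 10 10 10 10 10 10  8  7  7  7  7  7  7  7  7  7  7  7  7  7  7  7  7  7  6  7 11 12 12 15 18 18 18 18 18 18 18
```

```bash
python3 -c "
from h import *
print(workorder.finish_job())"
```

```text
the job is handed in; nothing more can be done
None
```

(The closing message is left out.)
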